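# Release and open the filter slide with the release key

## Task

Open the blue filter slide on the sloping face of the small filter unit so that the filter can be changed: take the orange-handled release key from its stand, push its pin squarely into the yellow-ringed hole to hold the hidden spring catch down, and with the catch held push the slide out with the key, the way the arrow points, as far as it goes; then withdraw the key so that the catch springs up and locks the slide open, and put the key back fully home in its stand. Work gently, never push the slide with the fingers, and leave the other things on the bench where they are.

Things in the scene. Friction and masses are not known exactly. Their poses are not given: they have to be found in the camera images.
- unit: The filter unit: a pale grey wedge 124 mm deep (x), 180 mm wide (y), fixed; origin at the centre of its underside. Its top face slopes at 32 degrees, rising with its x, 21 mm high at the low edge, 99 mm at the other; it faces to the robot's right; white rails beside the slide stand 26 mm out of the face. The blue slide is a plate 68 x 160 x 20 mm between them.
- hole_mouth (a point): Centre of the mouth of the yellow-ringed hole in the slide's top. z: out along the hole, square to the sloping face (32 deg from vertical); y: the way the slide opens (level, roughly towards the robot); x: up the slope. Hole 10 mm across; the pin enters only if square within about 12 deg. The red catch top (9 mm across) is 14 mm below the mouth and goes down 6 mm more. Moves with the slide.
- slide (a joint): Travel of the slide as it opens, m: 0 shut, 0.056 at the end stop. About 2 N of friction and a little damping. The catch locks it at the start (1.5 mm of play), again at about 0.017 and 0.035 if let up on the way, and locks it open from 0.0515 on.
- catch (a joint): How far the spring catch in the hole is pressed, m: 0 up, 0.006 fully down. Spring force 3 N at the top, 9 N fully down (1 N per mm). The slide is free while it is pressed more than 4 mm (7 N). It travels with the slide.
- key_grip (a point): Centre of the release key's orange handle, where to grip. Handle 26 mm (x) by 16 mm (y; grip across this) by 44 mm (z); below it along -z a steel pin 6 mm in diameter, its tapered tip 84 mm below this point. About 60 g. It starts upright in the stand, the handle's underside resting on the stand's top, turned up to 0.2 rad from the stand.
- stand_mouth (a point): Centre of the stand's hole, at its top, 68 mm above the bench; z up. The stand is an aluminium block 52 x 52 mm on a black foot 64 x 64 mm, fixed. The hole is 14 mm across, bevelled, right through; with the key fully home key_grip is 22 mm above this point.
- vial_0: Black-capped vial 27 x 27 x 62 mm, loose, a bystander; origin at the centre of its underside.
- vial_4: Red-capped vial 27 x 27 x 62 mm, loose, a bystander; origin at the centre of its underside.
- jar_screwcap: Clear jar with black cap 61 x 61 x 100 mm, loose, a bystander; origin at the centre of its underside.
- weigh_boat: White weighing dish 64 x 64 x 11 mm, loose, a bystander; origin at the centre of its underside.
- pellet_cup_0: Shallow metal cup 38 x 38 x 10 mm, loose, a bystander; origin at the centre of its underside.
- tape_roll: Tan tape roll 82 x 82 x 19 mm, loose, a bystander; origin at the centre of its underside.
- marker_red: Red felt marker 17 x 136 x 16 mm, loose, a bystander; origin at the centre of its underside.
Not all that is in view belongs to the job. What is meant by the part that bears key_grip is not white, and is the smaller of those in its own colour.

How it is judged:
By the outcome, as a careful person would: the job done as asked, in the order asked, and still so for the second after the job is handed in, with the robot touching nothing.
It also fails if it takes over 64 s, if anything falls off the work surface, if the arm or the gripper's body presses on something with over 40 N, if the wrist force passes 120 N, or if a joint passes its speed limit or range.

## Robot

A 6-joint arm with a two-finger parallel gripper is mounted at the origin on a cart in front of the work surface, level with it; the furniture and walls round the work are solid. World frame = base frame: x ahead of the robot, y to its left, z up, the work surface at z = 0. Lengths are in mm, angles in rad, forces in N, time in s.
With the tool pointing down it reaches from about 350 to 975 mm from the base axis. Payload 7.1 kg.
Tool frame: the origin (TCP) lies at the centre of the arm's flange, where the gripper is bolted on; the fingertips stand 182 mm ahead of it and the grasp point (between the pads) lies 163 mm ahead of it; z points along the fingers, y is the line along which they close (so a half turn about z gives the same grasp; the last joint's range is limited). The gripper opens to 88 mm and grips with 3 to 60 N. Pads are 20 mm wide; open, the fingers measure 115 mm over their backs; the gripper's body (75 mm by 178 mm) begins 61 mm behind the grasp point.
Start: joints at [-1.194, 0.423, 1.63, -0, 1.089, -0.019], TCP at [240.983, -576.657, 404.675] pointing down, gripper open.
Joint ranges: [-3, 3], [-0.9, 2.11], [0.09, 2.58], [-1.31, 4.45], [0.11, 2.69], [-2.54, 2.54]. Speed limits (rad/s): [2.39, 2.39, 3.01, 3.14, 3.14, 3.14].

## Interface

Orientations are given as a rotation vector (axis times angle).
In Python, from workcell import readout, get_image, ctrl gives the robot as it stands.
- The arm moves only by the tool step_arm, never from a script. Its argument "targets" is a list that holds one entry, the list of rows, each a list of 7 numbers: the shift along the world's x, y, z as a fraction of full scale, then the turn, a rotation vector about the world's x, y, z as a fraction of full scale, then the opening, from 0 (shut) to 1 (fully open). In form: [[[dx, dy, dz, wx, wy, wz, claw], ...]]. A call has exactly 5 rows; each row shifts and turns the commanded pose from where the row before left it; what a row does not reach is not made up. Full scale, the value 1, is 0.05 m for a shift and 4 degrees for a turn. A row lasts 1/8 s, in which the tool goes at most 62.5 mm and 10.7 degrees, less where a joint would pass 70% of its speed; a pose out of reach is approached as far as the arm can. A call with a number of a shift or a turn outside -1 to 1 is refused whole. A call with a gripper value outside its range is refused whole. The fingers move at their own pace and stop on an object; the grip force is fixed at half the most. Time passes only in rows, so rows that do not move let the fingers close, or fill a call up. It gives the time, the measured TCP pose, the force, the opening and the grip force at its end, in the units of the state.
- readout.get_obs(): the state, without advancing time (a new reading comes with each control period).
- get_image(name): name is "scene" or "side" or "wrist"; returns a dict with "pixels" (384x512x3 uint8, red, green, blue), "intrinsics" (3x3 intrinsics, pixels), "extrinsics" (4x4, takes a point from world to camera coordinates). Camera axes: x right, y down, z forward; pixel columns grow to the right and rows downward; lengths in mm; the calibration is good to about 2 mm. A picture is of the moment at which its call begins. There is no depth.
- ctrl.close_job(): hands the job in; it is judged then, once.
The state is a dict: "t": time; "qpos": joint angles; "qvel": joint speeds; "joint_torque": joint torques, N m; "ee_pos": TCP position; "orientation": TCP orientation; "ft_force": force on the tool from outside, world axes, zero at the start; "moment": the same for the moment, N m; "width": finger opening in mm; "grasp_force": force on a finger pad.
Only numpy, scipy, OpenCV 4.12 (cv2) and the standard library are available. Lean on these libraries where they do the work, as an engineer would, in place of code of your own. Each camera call takes 0.05 s, during which the arm holds its last target. There are 200 camera calls.

## Working session

There is one attempt and no reset: what is moved stays moved. The work goes in short steps, Python scripts to look and compute and a tool call to move; the robot and the scene stay as the last step left them, time stands still between calls to the robot, and variables do not carry over. Pictures are saved under pics/ and viewed, at most 10 in all, crops included, and the job is handed in when it is done.

Besides the shell and the picture viewer there is one more tool, called after "Emit:" as name([rows], argument=value, ...), one row to a line, values as JSON. step_arm: Moves the arm, as the interface text tells. Shift numbers are shares of 0.05 m and turn numbers shares of 4 degrees, none past 1 either way. Its arguments: {"type":"object","properties":{"targets":{"type":"array"}},"required":["targets"]}

```bash
mkdir -p pics; ls; cat > h.py <<'E'
import numpy as np,cv2
from scipy.spatial.transform import Rotation as R
from workcell import readout,get_image,ctrl
def ray(im,u,v):
    K=np.array(im['intrinsics']);E=np.array(im['extrinsics'])
    d=E[:3,:3].T@np.linalg.inv(K)@[u,v,1]; c=-E[:3,:3].T@E[:3,3]
    return c,d/np.linalg.norm(d)
def onz(im,u,v,z):
    c,d=ray(im,u,v); return c+d*(z-c[2])/d[2]
def tri(rs):
    A=0;b=0
    for c,d in rs:
        P=np.eye(3)-np.outer(d,d);A=A+P;b=b+P@c
    x=np.linalg.solve(A,b); return x,[np.linalg.norm((np.eye(3)-np.outer(d,d))@(x-c)) for c,d in rs]
def proj(im,p):
    K=np.array(im['intrinsics']);E=np.array(im['extrinsics'])
    q=K@(E[:3,:3]@np.array(p)+E[:3,3]); return q[:2]/q[2]
def save(im,n,crop=None,s=1):
    p=im['pixels'][:,:,::-1]
    if crop: p=p[crop[1]:crop[3],crop[0]:crop[2]]
    cv2.imwrite('pics/'+n,cv2.resize(p,None,fx=s,fy=s,interpolation=cv2.INTER_CUBIC))
E
python3 - <<'E'
from h import *
import pickle
ims={n:get_image(n) for n in('scene','side','wrist')}
pickle.dump(ims,open('i0.pkl','wb'))
cv2.imwrite('pics/a.png',cv2.resize(np.hstack([ims['scene']['pixels'],ims['side']['pixels']])[:,:,::-1],(800,300),interpolation=cv2.INTER_AREA))
for n in ims:save(ims[n],n+'0.png',s=1.5)
for n in ims:
    E=ims[n]['extrinsics'];print(n,-E[:3,:3].T@E[:3,3],E[2,:3])
print(readout.get_obs())
E
```

```text
pics
scene [ -71.51086289 -847.51259999  782.04699574] [ 0.50189674  0.66969477 -0.54736512]
side [ -100.62561402 -1026.73659714   758.55608911] [ 0.46542112  0.74398341 -0.47944956]
wrist [ 313.04356234 -545.56112892  384.62189192] [-0.2671939  -0.11057429 -0.95727778]
{'t': 0.15, 'qpos': array([-1.19401951e+00,  4.23671821e-01,  1.63047972e+00,  1.06596973e-05,
        1.08859516e+00, -1.89581490e-02]), 'qvel': array([-0.000926  , -0.00166342, -0.00137057,  0.00028997,  0.00090021,
        0.00086073]), 'joint_torque': array([-3.78139384e-05, -5.44982958e+01, -2.73918808e+01,  6.43990352e-02,
        2.03683635e-02, -5.36962875e-05]), 'ee_pos': array([ 240.9022465 , -576.48399313,  404.08972166]), 'orientation': array([-3.07918034e+00, -6.17339540e-01,  3.07890012e-04]), 'ft_force': array([-0.04930988, -0.118607  , -0.51144929]), 'moment': array([ 0.04164582,  0.05191224, -0.00049691]), 'grasp_force': 0.0, 'width': 87.53521510747662}
```

View pics/scene0.png

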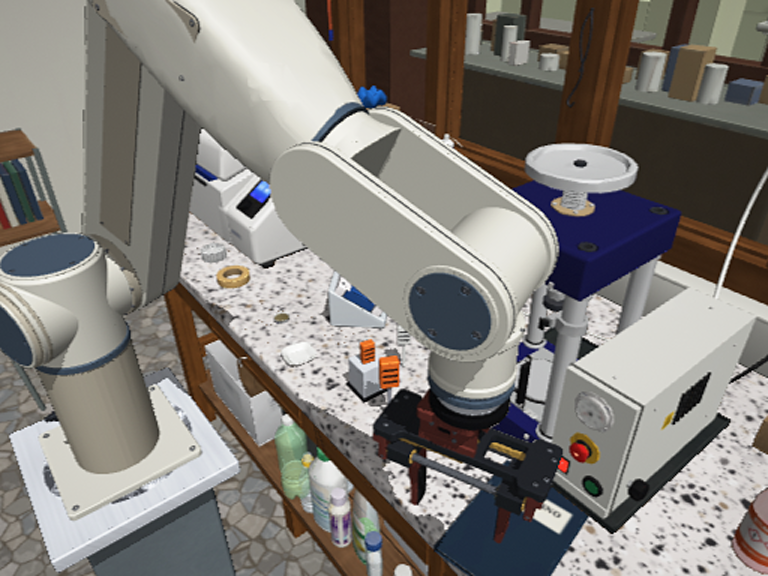

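View pics/side0.png

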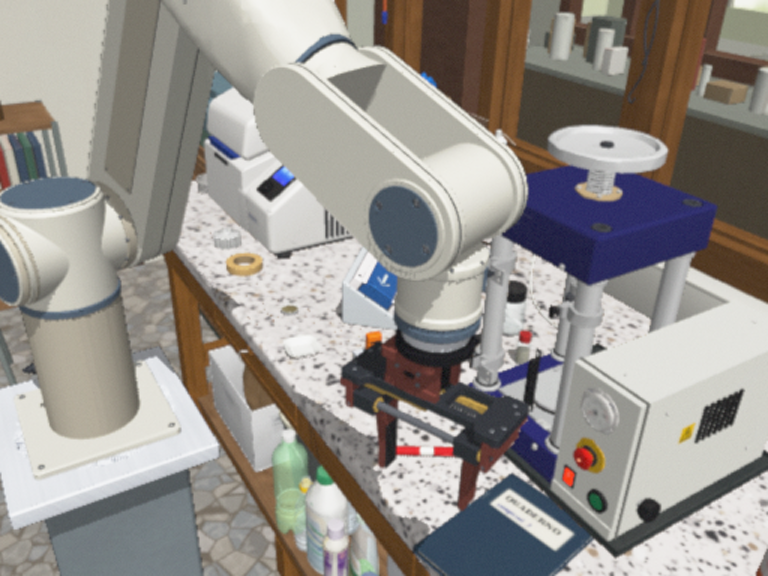

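The scene view shows two orange handles at about (367,352) and (388,372) in the 1.5x picture, i.e. (245,235) and (259,248) px. The unit is at (350,305). The arm hides the unit's face, so I'll estimate positions and move the arm aside.

```bash
python3 - <<'E'
from h import *
import pickle
ims=pickle.load(open('i0.pkl','rb'))
s=ims['scene'];t=ims['side']
for n,u,v,z in [('k1',367,352,90),('k2',388,372,90),('unit',355,310,30),('boat',297,353,5),('foot',365,385,10)]:
    print(n,onz(s,u/1.5,v/1.5,z).round())
print('unit side',onz(t,370/1.5,310/1.5,20).round())
w=ims['wrist']
for p in [(300,-300,90),(400,-200,50)]: print(proj(w,p))
hsv=cv2.cvtColor(s['pixels'],cv2.COLOR_RGB2HSV)
for n in ims:
    hsv=cv2.cvtColor(ims[n]['pixels'],cv2.COLOR_RGB2HSV)
    m=cv2.inRange(hsv,(6,180,150),(16,255,255))
    c,l,st,ce=cv2.connectedComponentsWithStats(m)
    print(n,[(st[i].tolist(),ce[i].round(1).tolist()) for i in range(1,c) if st[i,4]>25])
E
```

```text
k1 [ 429. -155.   90.]
k2 [ 424. -223.   90.]
unit [542.  40.  30.]
boat [375.  20.   5.]
foot [ 423. -153.   10.]
unit side [546.  47.  20.]
[-32.77094145 -14.81196937]
[ -99.31369332 -185.40205849]
scene [([241, 227, 9, 7, 44], [244.5, 229.8]), ([242, 233, 8, 9, 41], [245.5, 237.4]), ([253, 237, 13, 22, 189], [259.3, 246.8])]
side [([245, 222, 9, 9, 57], [248.4, 225.1])]
wrist []
```

Emit:
step_arm([
  [[0.3,0.95,0.2,0,0,0,1],[0.3,0.95,0.2,0,0,0,1],[0.3,0.95,0.2,0,0,0,1],[0.3,0.95,0.2,0,0,0,1],[0.3,0.95,0.2,0,0,0,1]],
])

```text
t: 0.78
ee_pos: [316.1, -337.6, 454.9]
orientation: [-3.08, -0.617, -0.0]
ft_force: [0.5, -0.8, 0.4]
width: 87.8
grasp_force: 0.0
```

Emit:
step_arm([
  [[0.3,0.95,0.2,0,0,0,1],[0.3,0.95,0.2,0,0,0,1],[0.3,0.95,0.2,0,0,0,1],[0.3,0.95,0.2,0,0,0,1],[0.3,0.95,0.2,0,0,0,1]],
])

```text
t: 1.4
ee_pos: [391.0, -100.1, 505.0]
orientation: [3.08, 0.617, 0.0]
ft_force: [-0.1, -0.5, 0.6]
width: 87.8
grasp_force: 0.0
```

```bash
python3 - <<'E'
from h import *
import pickle
im=get_image('wrist');pickle.dump(im,open('w1.pkl','wb'));save(im,'w1.png',s=1.5)
o=readout.get_obs();print(o['t'],o['ee_pos'],o['orientation'],o['qpos'])
E
```

```text
1.45 [392.23608047 -96.55191779 506.26680182] [-3.07812715 -0.62014345 -0.00495213] [-0.27172955 -0.04319895  1.96864577  0.00306087  1.21406739  0.90038789]
```

Emit:
step_arm([
  [[-0.1,1,0,0,0,0.5,1],[-0.1,1,0,0,0,0.5,1],[-0.1,1,0,0,0,0.5,1],[-0.1,1,0,0,0,0.5,1],[-0.1,1,0,0,0,0.5,1]],
])

```text
t: 2.08
ee_pos: [365.4, 149.9, 504.8]
orientation: [3.014, 0.886, 0.001]
ft_force: [1.1, 0.4, -0.2]
width: 87.5
grasp_force: 0.0
```

```bash
python3 - <<'E'
from h import *
import pickle
ims={n:get_image(n) for n in('scene','side')}
pickle.dump(ims,open('i1.pkl','wb'))
save(ims['scene'],'s1.png',(180,120,460,330),s=2.8);save(ims['side'],'d1.png',(180,120,460,330),s=2.8)
o=readout.get_obs();print(o['t'],o['ee_pos'],o['orientation'],o['qpos'])
for n in ims:
    hsv=cv2.cvtColor(ims[n]['pixels'],cv2.COLOR_RGB2HSV)
    m=cv2.inRange(hsv,(6,180,150),(16,255,255))
    c,l,st,ce=cv2.connectedComponentsWithStats(m)
    print(n,[(st[i].tolist(),ce[i].round(1).tolist()) for i in range(1,c) if st[i,4]>25])
E
```

```text
2.175 [365.31509802 151.60501405 504.67159512] [-3.01106806e+00 -8.92485094e-01 -3.74418979e-04] [ 3.62947570e-01 -5.65394035e-02  1.98484030e+00  1.08995138e-03
  1.21297634e+00  1.35705800e+00]
scene [([241, 226, 9, 8, 45], [244.6, 229.7]), ([242, 233, 8, 9, 42], [245.4, 237.4]), ([214, 251, 22, 16, 173], [224.9, 258.1])]
side [([244, 222, 10, 16, 118], [248.4, 229.0]), ([214, 247, 23, 17, 227], [224.3, 254.9])]
```

View pics/w1.png

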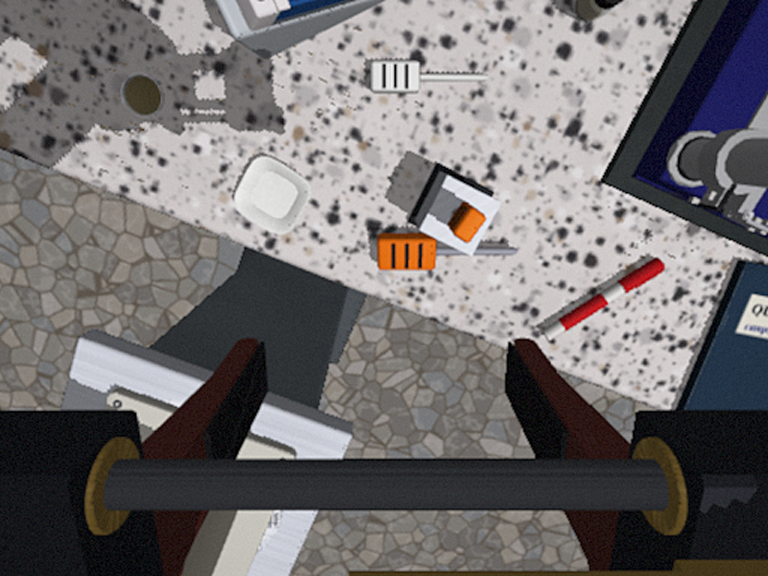

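View pics/s1.png

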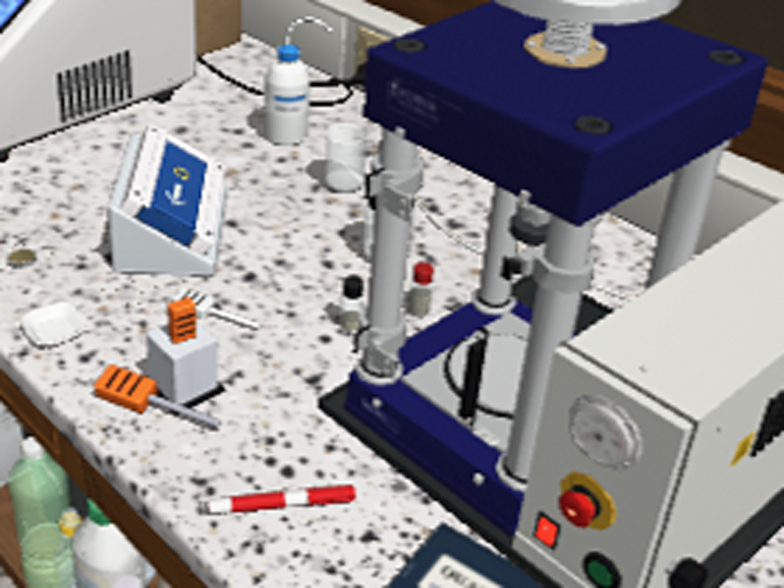

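The wrist view shows the small orange key upright in the stand at (467,222), a larger orange decoy lying beside it at (407,252), and a white decoy at (395,75). The scene crop shows the unit with its blue slide, the arrow pointing left and the yellow ring at (183,172), which is about (245,181) px in the full picture.

```bash
cat > m.py <<'E'
from h import *
import pickle
ims=pickle.load(open('i1.pkl','rb'));w=pickle.load(open('w1.pkl','rb'))
def comps(im,lo,hi,mn=8):
    hsv=cv2.cvtColor(im['pixels'],cv2.COLOR_RGB2HSV)
    m=cv2.inRange(hsv,lo,hi);c,l,st,ce=cv2.connectedComponentsWithStats(m)
    return [(st[i].tolist(),ce[i].round(1).tolist(),l==i) for i in range(1,c) if st[i,4]>=mn]
if __name__=='__main__':
    for n in ims:
        print(n,'yel',[x[:2] for x in comps(ims[n],(22,120,100),(35,255,255)) if 190<x[1][0]<300 and 150<x[1][1]<240])
        print(n,'blue',[x[:2] for x in comps(ims[n],(100,150,60),(115,255,220),100)])
    print('w or',[x[:2] for x in comps(w,(6,180,120),(18,255,255),30)])
    # triangulate handle: per-image pixel of small handle
    k=[comps(w,(6,180,120),(18,255,255),100)]
    for st,ce,mk in k[0]:
        cn=cv2.findContours(mk.astype(np.uint8),cv2.RETR_EXTERNAL,cv2.CHAIN_APPROX_NONE)[0][0]
        r=cv2.minAreaRect(cn);b=cv2.boxPoints(r)
        print(ce,r); print(np.array([onz(w,*p,112) for p in b]).round(1))
    # stand top: bright white-ish low saturation near handle
    hsv=cv2.cvtColor(w['pixels'],cv2.COLOR_RGB2HSV)
    save(w,'w1c.png',(230,60,350,200),5)
E
python3 m.py; python3 - <<'E'
from h import *
import pickle
ims=pickle.load(open('i1.pkl','rb'))
a=[cv2.resize(ims[n]['pixels'][150:280,205:275,::-1],None,fx=4.5,fy=4.5,interpolation=cv2.INTER_CUBIC) for n in('scene','side')]
w=cv2.imread('pics/w1c.png'); 
h=585
w=pickle.load(open('w1.pkl','rb'))['pixels'][90:180,260:345,::-1]
w=cv2.resize(w,None,fx=1.9,fy=6.5) if 0 else cv2.resize(w,(170*1,180))
c=np.zeros((585,800,3),np.uint8);c[:,:315]=a[0];c[:,315:630]=a[1];c[:180,630:800]=w
cv2.imwrite('pics/mix.png',c)
E
```

```text
scene yel []
scene blue [([235, 57, 23, 15, 239], [246.2, 64.7]), ([229, 171, 25, 37, 447], [242.5, 189.8])]
side yel []
side blue [([265, 48, 26, 16, 253], [278.4, 56.3]), ([240, 169, 29, 36, 451], [255.4, 187.2])]
w or [([303, 139, 20, 22, 258], [312.6, 149.6]), ([252, 159, 39, 21, 666], [270.7, 168.2])]
[312.6, 149.6] ((312.5743103027344, 149.69593811035156), (12.206002235412598, 21.389564514160156), 35.53767776489258)
[[ 419.8 -143.8  112. ]
 [ 443.7 -148.4  112. ]
 [ 440.7 -162.6  112. ]
 [ 416.7 -158.1  112. ]]
[270.7, 168.2] ((271.0, 169.0), (20.0, 38.0), 90.0)
[[ 393.1  -92.4  112. ]
 [ 410.2 -133.5  112. ]
 [ 388.2 -143.5  112. ]
 [ 370.7 -101.7  112. ]]
```

View pics/mix.png

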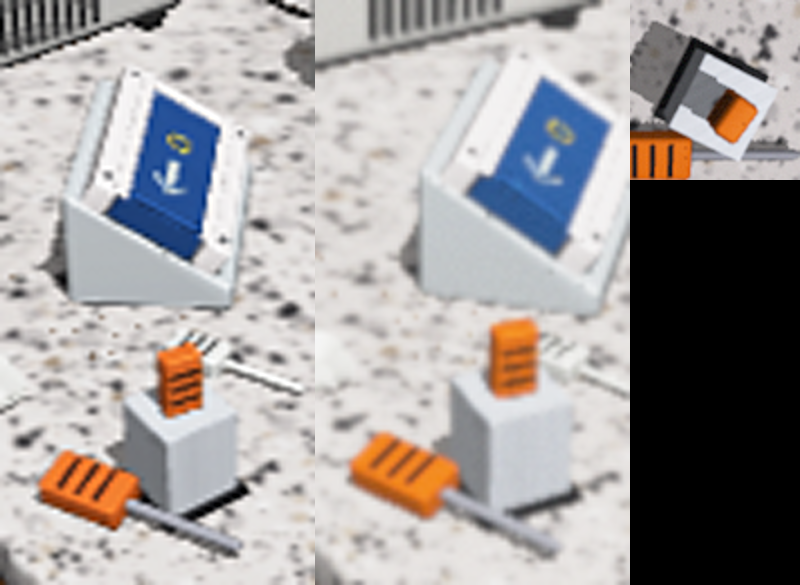

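The picture shows the ring at scene (178,143) and side (560,132) in the crops. The unit's end-face bottom corners are at scene (72,300) and (228,305), and side (422,290) and (590,312). The key stands in the stand.

```bash
python3 - <<'E'
from h import *
import pickle
ims=pickle.load(open('i1.pkl','rb'));s=ims['scene'];d=ims['side']
S=lambda u,v:(u/4.5+205,v/4.5+150); D=lambda u,v:((u-315)/4.5+205,v/4.5+150)
for n,a,b in [('ring',S(178,143),D(560,132)),('handle',S(181,380),D(513,357))]:
    print(n,tri([ray(s,*a),ray(d,*b)]))
for nm,im,a,b in[('s',s,S(72,300),S(228,305)),('d',d,D(422,290),D(590,312))]:
    p,q=onz(im,*a,0),onz(im,*b,0);v=p-q
    print(nm,p.round(),q.round(),np.linalg.norm(v),np.degrees(np.arctan2(v[1],v[0])))
# refine ring by yellow-ness
for n,im,c in[('scene',s,S(178,143)),('side',d,D(560,132))]:
    x,y=map(int,c);P=im['pixels'][y-7:y+9,x-7:x+9].astype(float)
    yl=np.clip(np.minimum(P[...,0],P[...,1])-P[...,2]*0.7,0,None);yl[yl<40]=0
    g=np.mgrid[0:16,0:16];print(n,(g[1]*yl).sum()/yl.sum()+x-7,(g[0]*yl).sum()/yl.sum()+y-7,(yl>0).sum())
E
```

```text
ring (array([617.97260981,  94.37816209,  73.09677148]), [np.float64(0.8461031927795079), np.float64(0.8461031927794466)])
handle (array([ 431.5379311 , -155.22258932,   90.17656159]), [np.float64(0.38888925424634685), np.float64(0.38888925424632004)])
s [491.  62.   0.] [577. -17.   0.] 116.85211739482898 137.6371225050541
d [493.  63.   0.] [576. -16.   0.] 114.64052927980191 136.73307853878288
scene 245.93279345099248 180.265569297126 31
side 261.0711616318904 178.46862348178138 21
```

Emit:
step_arm([
  [[0.04,-0.18,-0.06,0,0,1,1],[0.04,-0.18,-0.06,0,0,1,1],[0.04,-0.18,-0.06,0,0,1,1],[0.04,-0.18,-0.06,0,0,1,1],[0.04,-0.18,-0.06,0,0,1,1]],
])

```text
t: 2.8
ee_pos: [376.0, 102.2, 489.4]
orientation: [2.814, 1.396, -0.001]
ft_force: [-0.8, -1.2, -0.3]
width: 87.8
grasp_force: 0.0
```

Emit:
step_arm([
  [[0.04,-0.18,-0.06,0,0,1,1],[0.04,-0.18,-0.06,0,0,1,1],[0.04,-0.18,-0.06,0,0,1,1],[0.04,-0.18,-0.06,0,0,1,1],[0.04,-0.18,-0.06,0,0,1,1]],
])

```text
t: 3.42
ee_pos: [385.9, 57.2, 474.4]
orientation: [2.529, 1.863, -0.001]
ft_force: [-0.3, 0.5, -0.4]
width: 87.7
grasp_force: 0.0
```

Emit:
step_arm([
  [[0.04,-0.18,-0.06,0,0,1,1],[0.04,-0.18,-0.06,0,0,1,1],[0.04,-0.18,-0.06,0,0,1,1],[0.04,-0.18,-0.06,0,0,1,1],[0.04,-0.18,-0.06,0,0,1,1]],
])

```text
t: 4.05
ee_pos: [395.8, 12.2, 459.4]
orientation: [-2.167, -2.274, 0.001]
ft_force: [-0.6, -0.2, -0.5]
width: 87.9
grasp_force: 0.0
```

Emit:
step_arm([
  [[0.04,-0.18,-0.06,0,0,1,1],[0.04,-0.18,-0.06,0,0,1,1],[0.04,-0.18,-0.06,0,0,1,1],[0.04,-0.18,-0.06,0,0,1,1],[0.04,-0.18,-0.06,0,0,1,1]],
])

```text
t: 4.68
ee_pos: [405.7, -32.8, 444.4]
orientation: [-1.739, -2.616, 0.001]
ft_force: [0.2, 0.6, 0.1]
width: 87.3
grasp_force: 0.0
```

Emit:
step_arm([
  [[0.04,-0.18,-0.06,0,0,1,1],[0.04,-0.18,-0.06,0,0,1,1],[0.04,-0.18,-0.06,0,0,1,1],[0.04,-0.18,-0.06,0,0,1,1],[0.04,-0.18,-0.06,0,0,1,1]],
])

```text
t: 5.3
ee_pos: [415.6, -77.7, 429.5]
orientation: [-1.259, -2.878, 0.001]
ft_force: [0.4, 0.3, -0.1]
width: 88.2
grasp_force: 0.0
```

Emit:
step_arm([
  [[0.04,-0.18,-0.06,0,0,1,1],[0.04,-0.18,-0.06,0,0,1,1],[0.04,-0.18,-0.06,0,0,1,1],[0.04,-0.18,-0.06,0,0,1,1],[0.04,-0.18,-0.06,0,0,1,1]],
])

```text
t: 5.92
ee_pos: [425.5, -122.8, 414.4]
orientation: [-0.74, -3.053, 0.0]
ft_force: [-0.5, -0.1, -0.2]
width: 87.5
grasp_force: 0.0
```

Emit:
step_arm([
  [[0.02,-0.2,-0.06,0,0,1,1],[0.02,-0.2,-0.06,0,0,1,1],[0.02,-0.2,-0.06,0,0,1,1],[0.02,-0.1,-0.06,0,0,1,1],[0,0,0,0,0,0,1]],
])

```text
t: 6.55
ee_pos: [429.5, -157.5, 402.4]
orientation: [-0.313, -3.125, -0.0]
ft_force: [0.6, -0.0, 0.1]
width: 87.8
grasp_force: 0.0
```

```bash
python3 - <<'E'
from h import *
import pickle
im=get_image('wrist');pickle.dump(im,open('w2.pkl','wb'));save(im,'w2.png',s=1.5)
o=readout.get_obs();print(o['t'],o['ee_pos'],o['orientation'],o['qpos'])
print(R.from_rotvec(o['orientation']).as_matrix().round(3))
E=im['extrinsics'];print(-E[:3,:3].T@E[:3,3])
print(proj(im,(431,-154,112)),proj(im,(431,-154,68)))
E
```

```text
6.6 [ 429.54317433 -157.22480022  402.49521289] [-3.13878756e-01 -3.12516070e+00 -1.59068152e-04] [-3.76873540e-01  1.77966159e-01  1.98921293e+00 -1.16382365e-04
  9.75123383e-01 -1.74740383e+00]
[[-0.98   0.199 -0.001]
 [ 0.199  0.98   0.   ]
 [ 0.001  0.    -1.   ]]
[ 350.73897124 -141.50924548  383.0785918 ]
[261.44022102 190.91349019] [260.89607039 178.35498236]
```

View pics/w2.png

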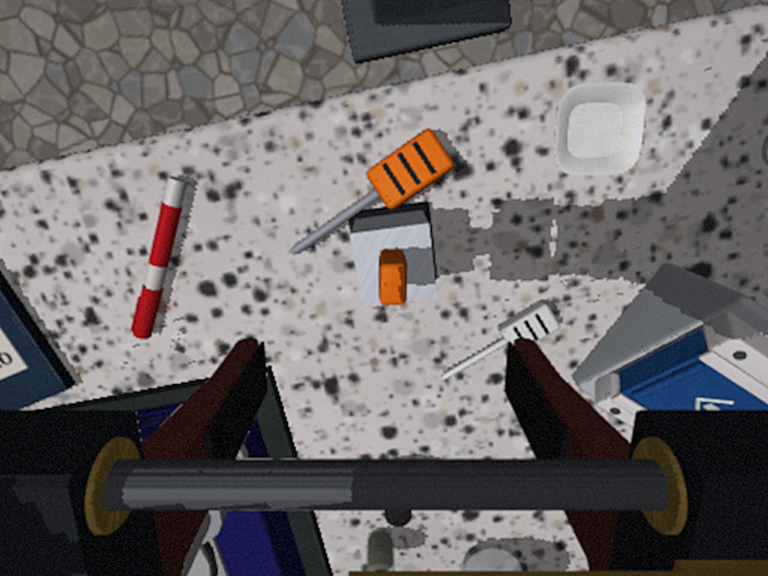

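The key handle's lit top face is at about (393,291) in the picture and nearly aligned with the tool. The stand top runs from about (352,230) to (435,300). I'll measure the handle's top face.

```bash
python3 - <<'E'
from h import *
import pickle
w=pickle.load(open('w2.pkl','rb'))
hsv=cv2.cvtColor(w['pixels'],cv2.COLOR_RGB2HSV)
m=cv2.inRange(hsv,(5,150,60),(18,255,255));m[:,:240]=0;m[:160]=0;m[:,290:]=0
ys,xs=np.nonzero(m)
V=hsv[...,2]
for y in range(ys.min(),ys.max()+1):
    r=xs[ys==y];print(y,r.min(),r.max(),int(V[y,r].mean()),end=' | ')
top=(m>0)&(V>200)
c=cv2.findContours(top.astype(np.uint8),cv2.RETR_EXTERNAL,cv2.CHAIN_APPROX_NONE)[0];c=max(c,key=len)
r=cv2.minAreaRect(c);b=cv2.boxPoints(r);print(r)
B=np.array([onz(w,*p,112) for p in b]);print(B.round(1),B.mean(0))
# stand top edges
for p in [(352,230),(435,204),(437,300),(360,306),(430,206)]: print(p,onz(w,p[0]/1.5,p[1]/1.5,68).round(1))
E
```

```text
166 257 265 79 | 167 255 267 78 | 168 254 268 85 | 169 254 268 85 | 170 254 269 84 | 171 254 268 85 | 172 253 268 86 | 173 253 269 85 | 174 253 269 81 | 175 253 269 98 | 176 253 270 142 | 177 253 270 166 | 178 253 270 169 | 179 253 270 177 | 180 253 270 177 | 181 253 270 179 | 182 253 270 182 | 183 253 270 182 | 184 253 270 181 | 185 253 270 179 | 186 253 270 183 | 187 253 270 185 | 188 253 270 182 | 189 253 270 179 | 190 253 270 178 | 191 253 270 173 | 192 253 270 174 | 193 253 270 174 | 194 253 270 176 | 195 253 270 178 | 196 253 270 177 | 197 253 270 177 | 198 253 270 177 | 199 254 270 180 | 200 254 269 190 | 201 254 269 188 | 202 255 268 179 | Traceback (most recent call last):
  File "<stdin>", line 9, in <module>
    return umr_minimum(a, axis, None, out, keepdims, initial, where)
ValueError: zero-size array to reduction operation minimum which has no identity
```

```bash
python3 - <<'E'
from h import *
import pickle
w=pickle.load(open('w2.pkl','rb'))
a,b,c,d=[onz(w,*p,112) for p in((253,189.5),(271,189.5),(262,176),(262,203))]
ctr=onz(w,262,189.5,112);print(ctr,np.linalg.norm(a-b),np.linalg.norm(c-d),np.degrees(np.arctan2(*(d-c)[1::-1])))
Rm=R.from_rotvec(readout.get_obs()['orientation']).as_matrix();tcp=readout.get_obs()['ee_pos']
print(Rm.T@(ctr-tcp))
for p in [(352,230),(432,206),(436,300),(360,306),(356,214)]: print(p,onz(w,p[0]/1.5,p[1]/1.5,68).round(1))
E
```

```text
[ 429.83301457 -153.27007553  112.        ] 15.719434801220713 24.5850945918181 -11.193866306489534
[  0.29450101   3.92468462 290.49561561]
(352, 230) [ 401.  -174.3   68. ]
(432, 206) [ 396.  -120.3   68. ]
(436, 300) [ 459.5 -128.6   68. ]
(360, 306) [ 453.4 -180.4   68. ]
(356, 214) [ 391.3 -169.5   68. ]
```

Emit:
step_arm([
  [[0,0.08,-0.4,0,0,0,1],[0,0,-0.4,0,0,0,1],[0,0,-0.4,0,0,0,1],[0,0,-0.4,0,0,0,1],[0,0,-0.4,0,0,0,1]],
])

```text
t: 7.22
ee_pos: [429.9, -152.7, 302.3]
orientation: [0.312, 3.126, -0.0]
ft_force: [-0.5, 0.4, -0.5]
width: 87.6
grasp_force: 0.0
```

Emit:
step_arm([
  [[0,0,-0.4,0,0,0,1],[0,0,-0.3,0,0,0,1],[0,0,-0.24,0,0,0,1],[0,0,0,0,0,0,0.4],[0,0,0,0,0,0,0]],
])

```text
t: 7.85
ee_pos: [430.2, -152.7, 256.0]
orientation: [0.31, 3.126, -0.0]
ft_force: [0.2, -0.5, -0.3]
width: 71.1
grasp_force: 0.0
```

Emit:
step_arm([
  [[0,0,0,0,0,0,0],[0,0,0,0,0,0,0],[0,0,0,0,0,0,0],[0,0,0,0,0,0,0],[0,0,0,0,0,0,0]],
])

```text
t: 8.48
ee_pos: [430.0, -152.7, 255.7]
orientation: [-0.31, -3.126, 0.0]
ft_force: [1.3, 0.5, 0.7]
width: 21.5
grasp_force: 0.0
```

Emit:
step_arm([
  [[0,0,0,0,0,0,0],[0,0,0,0,0,0,0],[0,0,0,0,0,0,0],[0,0,0.1,0,0,0,0],[0,0,0.2,0,0,0,0]],
])

```text
t: 9.1
ee_pos: [429.8, -152.6, 270.9]
orientation: [-0.31, -3.125, -0.0]
ft_force: [-0.5, -0.6, -0.7]
width: 15.8
grasp_force: 30.0
```

```bash
python3 - <<'E'
from h import *
import pickle
ims=pickle.load(open('i1.pkl','rb'));s=ims['scene'];w=pickle.load(open('w2.pkl','rb'))
f=lambda u,v,z:onz(s,u/2.8+180,v/2.8+120,z).round()
print('col base',f(378,370,15),'base corner',f(322,405,0),'vial',f(352,330,0),f(420,312,0),'clear jar',f(375,258,0),'bott',f(288,140,0),f(345,185,0))
for z in(250,300,350,400):print(z,'topplate corner',f(368,100,z),f(585,210,z))
o=readout.get_obs()
phi=np.radians(137.2);u=np.array([np.cos(phi),np.sin(phi),0]);zz=np.array([0,0,1.]);t=np.radians(32)
n=-np.sin(t)*u+np.cos(t)*zz
y=-np.cross(zz,u);z=-n;x=np.cross(y,z);T=np.c_[x,y,z]
C=R.from_rotvec(o['orientation']).as_matrix()
print(n,y);print(np.degrees(R.from_matrix(T@C.T).as_rotvec()))
Y=np.degrees(np.arctan2(C[1,1],C[0,1]));print(Y)
E
```

```text
col base [ 594. -273.   15.] base corner [ 524. -263.    0.] vial [ 632. -197.    0.] [ 714. -223.    0.] clear jar [ 750. -117.    0.] bott [861. 165.   0.] [839.  26.   0.]
250 topplate corner [ 682. -149.  250.] [ 679. -416.  250.]
300 topplate corner [ 611. -215.  300.] [ 609. -456.  300.]
350 topplate corner [ 541. -280.  350.] [ 538. -497.  350.]
400 topplate corner [ 470. -346.  400.] [ 468. -537.  400.]
[ 0.38881759 -0.36004904  0.8480481 ] [ 0.6794413   0.73372986 -0.        ]
[ 14.70600776  28.80761752 -30.64646699]
78.67722359233804
```

Emit:
step_arm([
  [[0,0,0.6,0,0,0,0],[0,0,0.8,0,0,0,0],[0,0,0.8,0,0,-1,0],[0.5,0.5,0.3,0,0,-1,0],[0.6,0.5,0.2,0,0,-1,0]],
])

```text
t: 9.72
ee_pos: [485.2, -102.2, 407.8]
orientation: [0.64, 3.073, -0.0]
ft_force: [0.8, 0.5, -0.8]
width: 15.9
grasp_force: 30.0
```

Emit:
step_arm([
  [[0.7,0.6,0.15,0,0,-1,0],[0.7,0.6,0.15,0,0,-1,0],[0.7,0.6,0.1,0,0,-1,0],[0.7,0.6,0.1,0,0,-1,0],[0.7,0.6,0,0,0,-0.9,0]],
])

```text
t: 10.35
ee_pos: [660.9, 48.5, 432.0]
orientation: [1.152, 2.922, 0.001]
ft_force: [-0.3, -0.3, -1.6]
width: 15.6
grasp_force: 30.0
```

```bash
python3 - <<'E'
from h import *
import pickle
im=get_image('wrist');im=get_image('wrist');pickle.dump(im,open('w3.pkl','wb'));save(im,'w3.png',s=1.5)
o=readout.get_obs();print(o['t'],o['ee_pos'],o['orientation'],o['qpos'],o['width'],o['grasp_force'])
E=im['extrinsics'];print(-E[:3,:3].T@E[:3,3])
print(proj(im,(618,94,73)))
E
```

```text
10.45 [662.09761537  50.03274963 431.2684706 ] [1.14665756e+00 2.92281991e+00 2.64742513e-03] [ 5.73582954e-02  4.53628077e-01  1.51579186e+00  8.04136950e-04
  1.16974721e+00 -7.66028369e-01] 15.64157622251092 30.00055432319641
[605.05509116 106.09007761 412.2605704 ]
[255.77113365 111.03841592]
```

View pics/w3.png

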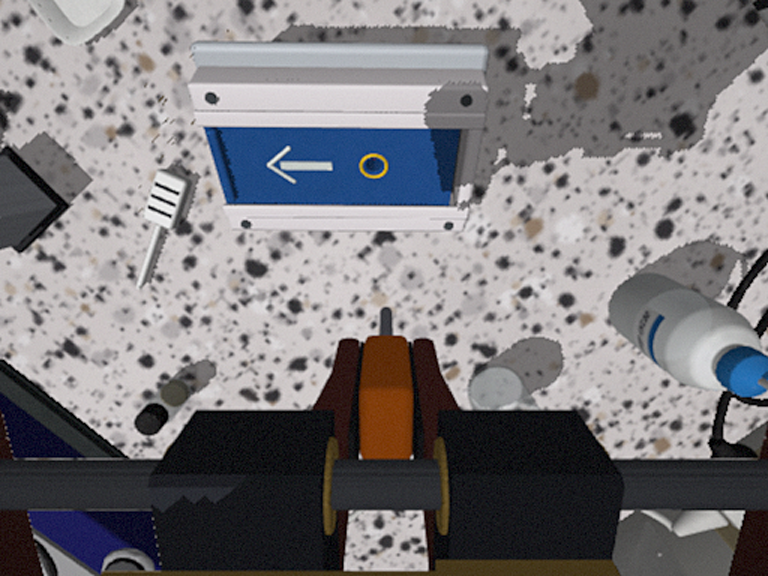

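The ring is at (374,166) in the picture, with the arrow pointing left along tool −y. The unit's edges are level in the image, so the yaw is right. The pin tip shows at (386,312).

```bash
python3 - <<'E'
from h import *
import pickle
w=pickle.load(open('w3.pkl','rb'));ims=pickle.load(open('i1.pkl','rb'))
hsv=cv2.cvtColor(w['pixels'],cv2.COLOR_RGB2HSV)
m=cv2.inRange(hsv,(18,110,90),(36,255,255));m[:100]=0;m[125:]=0;m[:,:230]=0;m[:,270:]=0
ys,xs=np.nonzero(m);(cx,cy),r,a=cv2.fitEllipse(np.c_[xs,ys].astype(np.float32));print(len(xs),cx,cy,r,xs.min(),xs.max(),ys.min(),ys.max())
c=((xs.min()+xs.max())/2,(ys.min()+ys.max())/2)
rs=[ray(w,*c),ray(ims['scene'],245.5,181.0),ray(ims['side'],260.6,179)]
x,e=tri(rs);print('mouth',x,e)
for z in(70,73,76,79):print(onz(w,*c,z))
# slide/rail edges orientation: white rail lower edge pts, rail screws
b=cv2.inRange(hsv,(100,150,60),(120,255,230));b[:75]=0;b[150:]=0;b[:,:125]=0;b[:,320:]=0
for x0 in (160,180,200,220,240,260,280,300):
    col=np.nonzero(b[:,x0])[0]
    if len(col):print(x0,col.min(),col.max(),end=' ; ')
scr=[(210,98),(466,100),(246,224),(448,226)]
o=readout.get_obs();tcp=o['ee_pos'];C=R.from_rotvec(o['orientation']).as_matrix()
print('\npred tip proj',proj(w,tcp+C@[0,0,163+87]),'grip axis handle',proj(w,tcp+C@[0,0,163-19]))
p,q=[onz(w,u/1.5,v/1.5,100) for u,v in scr[:2]];print('upper screws',np.degrees(np.arctan2(*(q-p)[1::-1])),np.linalg.norm(p-q))
p,q=[onz(w,u/1.5,v/1.5,63) for u,v in scr[2:]];print('lower',np.degrees(np.arctan2(*(q-p)[1::-1])),np.linalg.norm(p-q))
print('tooly',np.degrees(np.arctan2(C[1,1],C[0,1])))
# tip pixels
g=w['pixels'][200:222,245:270].sum(2)
E
```

```text
103 248.72621154785156 110.34911346435547 (14.532564163208008, 17.16181755065918) 240 258 103 118
mouth [615.64788961  87.84885429  78.86135472] [np.float64(3.3830585062249483), np.float64(0.9186036367829676), np.float64(2.6893139506575845)]
[612.96597526  89.18184236  70.        ]
[612.89663438  89.33004729  73.        ]
[612.82729349  89.47825223  76.        ]
[612.7579526   89.62645717  79.        ]
160 85 135 ; 180 85 135 ; 200 85 135 ; 220 86 135 ; 240 86 135 ; 260 86 136 ; 280 86 136 ; 300 87 127 ; 
pred tip proj [254.02466834 203.92017573] grip axis handle [252.26668334 282.51063651]
upper screws 46.48845731224297 153.92771873882833
lower 46.285836020295925 146.16211520218354
tooly 47.158720135253866
```

Emit:
step_arm([
  [[0.14,-0.155,-0.3,0.69,0.724,-0.025,0],[0.14,-0.155,-0.3,0.69,0.724,-0.025,0],[0.14,-0.155,-0.3,0.69,0.724,-0.025,0],[0.14,-0.155,-0.3,0.69,0.724,-0.025,0],[0.14,-0.155,-0.3,0.69,0.724,-0.025,0]],
])

```text
t: 11.08
ee_pos: [694.5, 7.8, 355.9]
orientation: [-1.039, -2.611, -0.188]
ft_force: [0.4, -0.1, -1.8]
width: 16.1
grasp_force: 30.0
```

Emit:
step_arm([
  [[0.14,-0.155,-0.3,0.69,0.724,-0.025,0],[0.14,-0.155,-0.3,0.69,0.724,-0.025,0],[0.13,-0.155,-0.3,0.69,0.724,-0.025,0],[0,0,0,0,0,0,0],[0,0,0,0,0,0,0]],
])

```text
t: 11.7
ee_pos: [715.2, -14.7, 311.5]
orientation: [-0.973, -2.424, -0.282]
ft_force: [0.3, 0.1, -1.1]
width: 15.9
grasp_force: 30.0
```

```bash
python3 - <<'E'
from h import *
import pickle
ims={n:get_image(n) for n in('wrist','scene','side')};pickle.dump(ims,open('i4.pkl','wb'))
o=readout.get_obs();print(o['t'],o['ee_pos'],o['qpos'],o['width'],o['grasp_force'])
C=R.from_rotvec(o['orientation']).as_matrix();print(C.round(3))
tip=o['ee_pos']+C@[0,0,250];print('tip',tip)
w=ims['wrist']
for n in ims:print(n,proj(ims[n],tip),proj(ims[n],(611.8,88.5,77)))
c=np.zeros((560,800,3),np.uint8)
x,y=map(int,proj(w,tip));x=max(70,min(x,442));y=max(70,min(y,314))
a=w['pixels'][y-70:y+70,x-70:x+70,::-1];c[:,:560]=cv2.resize(a,(560,560),interpolation=cv2.INTER_CUBIC)
for i,n in enumerate(('scene','side')):
    x1,y1=map(int,proj(ims[n],(612,88,77)));a=ims[n]['pixels'][y1-24:y1+24,x1-24:x1+24,::-1];c[280*i:280*i+240,560:800]=cv2.resize(a,(240,240),interpolation=cv2.INTER_CUBIC);print(n,x1-24,y1-24)
print('wrist crop',x-70,y-70)
cv2.imwrite('pics/m4.png',c)
E
```

```text
11.85 [715.37307865 -14.2862067  311.9617598 ] [-0.09550504  0.74551106  1.33906224  0.33667129  1.51316353 -1.00194943] 15.790446085480546 29.999859631061554
[[-0.615  0.692 -0.38 ]
 [ 0.586  0.722  0.368]
 [ 0.528  0.004 -0.849]]
tip [620.46987201  77.63229326  99.72516839]
wrist [258.55906141 204.86952933] [260.57131854 194.69071651]
scene [248.07292291 176.68293113] [244.31649285 181.93181025]
side [263.0337414  173.77604829] [258.56233108 179.56862492]
scene 220 157
side 234 155
wrist crop 188 134
```

View pics/m4.png

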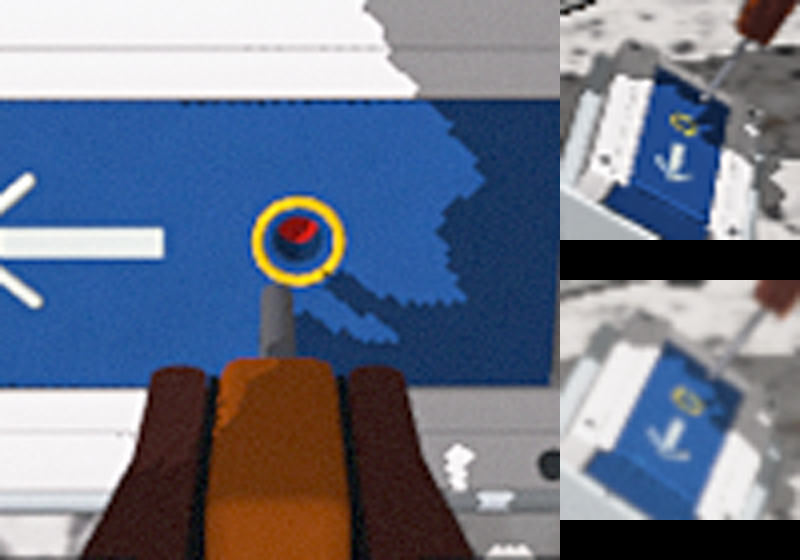

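The close view shows the pin tip at crop (277,288) and the ring centre at (298,241), with the red catch visible in the hole. I'll triangulate the ring relative to the tip using the three views, taking out each camera's bias at the tip.

```bash
cat > rel.py <<'E'
from h import *
import pickle
ims=pickle.load(open('i4.pkl','rb'));o=readout.get_obs()
C=R.from_rotvec(o['orientation']).as_matrix();tip=o['ee_pos']+C@[0,0,250]
px={'wrist':((257.25,206),(262.5,194.25)),'scene':((248.8,177),(244.8,181.8)),'side':((264.4,174),(259.4,179.2))}
rs=[]
for n,(t,r) in px.items():
    q=np.array(r)+proj(ims[n],tip)-np.array(t);rs.append(ray(ims[n],*q))
x,e=tri(rs);print('ring',x,e,'tool frame',C.T@(x-tip))
c,d=rs[0]
for h in(19,21,23,25,27):
    s=(h-(c-tip)@C[:,2])/(d@C[:,2]);p=c+s*d;print(h,C.T@(p-tip),p)
E
python3 rel.py
```

```text
ring [612.49678235  91.48426026  77.28871996] [np.float64(0.28369499182917013), np.float64(0.42567021973504005), np.float64(0.7050350961264672)] tool frame [ 1.15622995  4.41096623 27.16703657]
19 [ 3.37991827  4.2960142  19.        ] [614.1510681   89.70088678  85.39682749]
21 [ 2.76397195  4.33766008 21.        ] [613.79916232  90.10554241  83.37357753]
23 [ 2.14802563  4.37930595 23.        ] [613.44725654  90.51019804  81.35032757]
25 [ 1.53207931  4.42095182 25.        ] [613.09535076  90.91485367  79.32707761]
27 [ 0.91613299  4.4625977  27.        ] [612.74344498  91.3195093   77.30382766]
```

Emit:
step_arm([
  [[0.046,0.078,0.013,0,0,0,0],[-0.076,0.0736,-0.17,0,0,0,0],[-0.076,0.0736,-0.17,0,0,0,0],[0,0,0,0,0,0,0],[0,0,0,0,0,0,0]],
])

```text
t: 12.48
ee_pos: [710.2, -3.4, 294.1]
orientation: [-0.972, -2.422, -0.282]
ft_force: [0.9, -0.8, -0.3]
width: 15.9
grasp_force: 30.0
```

```bash
python3 - <<'E'
from h import *
import pickle
ims={n:get_image(n) for n in('wrist','scene','side')};pickle.dump(ims,open('i5.pkl','wb'))
o=readout.get_obs()
C=R.from_rotvec(o['orientation']).as_matrix();tip=o['ee_pos']+C@[0,0,250];print('tip',tip)
w=ims['wrist'];c=np.zeros((560,800,3),np.uint8)
for n in ims:print(n,proj(ims[n],tip))
a=w['pixels'][140:240,208:308,::-1];c[:,:560]=cv2.resize(a,(560,560),interpolation=cv2.INTER_CUBIC)
for i,n in enumerate(('scene','side')):
    x1,y1=((220,157),(234,155))[i];a=ims[n]['pixels'][y1+4:y1+44,x1+4:x1+44,::-1];c[280*i:280*i+240,560:800]=cv2.resize(a,(240,240),interpolation=cv2.INTER_CUBIC)
cv2.imwrite('pics/m5.png',c)
E
```

```text
tip [615.21618131  88.53358377  82.5150734 ]
wrist [258.05009289 205.55709817]
scene [245.0552864  180.23488027]
side [259.54322367 177.73506894]
```

View pics/m5.png

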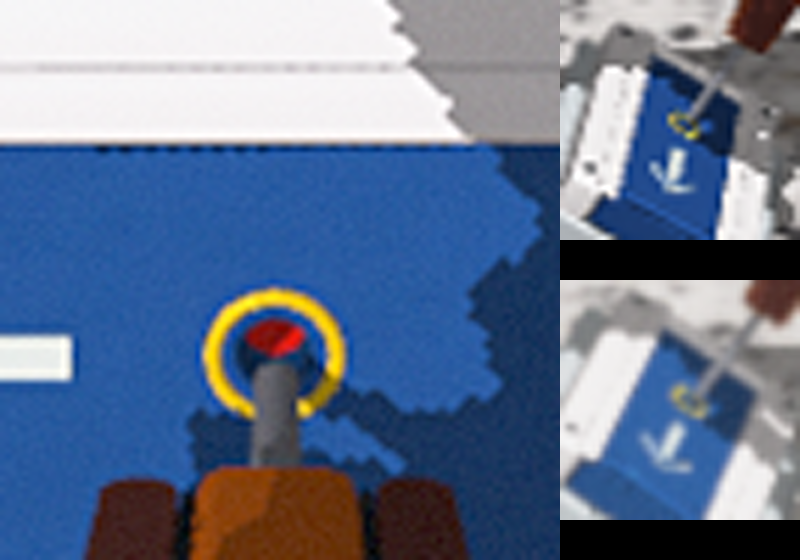

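The pin tip at (275,368) now sits in line with the ring centre (275,354). The rest of the gap is the expected perspective of the last few millimetres of height. I'll insert gently.

Emit:
step_arm([
  [[-0.031,0.029,-0.068,0,0,0,0],[-0.031,0.029,-0.068,0,0,0,0],[-0.031,0.029,-0.068,0,0,0,0],[0,0,0,0,0,0,0],[0,0,0,0,0,0,0]],
])

```text
t: 13.25
ee_pos: [705.6, 1.0, 284.2]
orientation: [-0.972, -2.422, -0.282]
ft_force: [-0.3, -0.2, -0.6]
width: 16.2
grasp_force: 30.0
```

Emit:
step_arm([
  [[-0.031,0.029,-0.068,0,0,0,0],[-0.031,0.029,-0.068,0,0,0,0],[0,0,0,0,0,0,0],[0,0,0,0,0,0,0],[0,0,0,0,0,0,0]],
])

```text
t: 13.88
ee_pos: [702.6, 3.7, 277.6]
orientation: [-0.972, -2.423, -0.283]
ft_force: [0.6, -1.4, 2.4]
width: 15.6
grasp_force: 30.0
```

```bash
cat > f.py <<'E'
from h import *
F=[];
for i in range(4):
    o=readout.get_obs();F.append(o['ft_force']);get_image('side')
C=R.from_rotvec(o['orientation']).as_matrix()
print(o['t'],o['ee_pos'].round(2),'tool F',(C.T@np.mean(F,0)).round(2),'M',o['moment'].round(2),o['width'],'tip',(o['ee_pos']+C@[0,0,250]).round(1))
E
python3 f.py
```

```text
14.025 [702.53   3.77 277.52] tool F [-0.33 -0.75 -2.74] M [-0.19 -0.25  0.01] 15.919815334663925 tip [607.4  95.9  65.5]
```

Emit:
step_arm([
  [[-0.015,0.015,-0.034,0,0,0,0],[-0.015,0.015,-0.034,0,0,0,0],[0,0,0,0,0,0,0],[0,0,0,0,0,0,0],[0,0,0,0,0,0,0]],
])

```text
t: 14.7
ee_pos: [701.1, 5.2, 274.4]
orientation: [-0.972, -2.423, -0.283]
ft_force: [2.4, -2.6, 5.3]
width: 15.9
grasp_force: 30.0
```

```bash
python3 f.py
```

```text
14.85 [701.12   5.21 274.32] tool F [ 0.39 -0.74 -6.25] M [-0.23 -0.09  0.05] 15.82518417164408 tip [606.   97.3  62.2]
```

Emit:
step_arm([
  [[-0.013,0.0125,-0.029,0,0,0,0],[0,0,0,0,0,0,0],[0,0,0,0,0,0,0],[0,0,0,0,0,0,0],[0,0,0,0,0,0,0]],
])

```text
t: 15.52
ee_pos: [700.6, 5.8, 273.2]
orientation: [-0.973, -2.423, -0.283]
ft_force: [2.5, -2.8, 6.2]
width: 16.0
grasp_force: 30.0
```

```bash
python3 f.py
```

```text
15.675 [700.54   5.72 273.16] tool F [ 0.09 -0.91 -7.24] M [-0.3   0.01  0.18] 16.06785966275476 tip [605.5  97.8  61. ]
```

Emit:
step_arm([
  [[-0.006,0.006,-0.014,0,0,0,0],[0,0,0,0,0,0,0],[-0.041,-0.043,0,0,0,0,0],[-0.041,-0.043,0,0,0,0,0],[-0.041,-0.043,0,0,0,0,0]],
])

```text
t: 16.35
ee_pos: [694.6, -0.0, 273.0]
orientation: [-0.973, -2.424, -0.286]
ft_force: [4.3, -0.7, 7.4]
width: 15.7
grasp_force: 30.0
```

```bash
python3 f.py
```

```text
16.5 [ 6.9452e+02 -1.7000e-01  2.7288e+02] tool F [ 0.92  1.57 -8.27] M [ 0.16 -0.31 -0.15] 15.324300767531774 tip [599.9  92.1  60.7]
```

Emit:
step_arm([
  [[-0.055,-0.058,0,0,0,0,0],[-0.055,-0.058,0,0,0,0,0],[-0.055,-0.058,0,0,0,0,0],[-0.055,-0.058,0,0,0,0,0],[-0.055,-0.058,0,0,0,0,0]],
])

```text
t: 17.18
ee_pos: [680.9, -14.5, 272.9]
orientation: [-0.973, -2.424, -0.286]
ft_force: [5.1, -2.1, 7.0]
width: 15.5
grasp_force: 30.0
```

```bash
python3 f.py
```

```text
17.325 [680.68 -14.71 272.81] tool F [ 0.71  1.16 -8.23] M [ 0.18 -0.29 -0.09] 15.901001330362687 tip [586.   77.6  60.6]
```

Emit:
step_arm([
  [[-0.069,-0.0725,0,0,0,0,0],[-0.069,-0.0725,0,0,0,0,0],[-0.069,-0.0725,0,0,0,0,0],[-0.069,-0.0725,0,0,0,0,0],[-0.042,-0.043,0,0,0,0,0]],
])

```text
t: 18.0
ee_pos: [664.9, -31.2, 272.9]
orientation: [-0.973, -2.424, -0.285]
ft_force: [4.6, -1.3, 7.0]
width: 15.8
grasp_force: 30.0
```

```bash
python3 f.py
```

```text
18.15 [664.83 -31.33 272.8 ] tool F [ 0.67  1.75 -7.97] M [ 0.13 -0.34 -0.15] 15.83624447238623 tip [570.2  61.   60.6]
```

Emit:
step_arm([
  [[-0.041,-0.0435,0,0,0,0,0],[-0.028,-0.029,0,0,0,0,0],[-0.028,-0.029,0,0,0,0,0],[0,0,0,0,0,0,0],[0,0,0,0,0,0,0]],
])

```text
t: 18.82
ee_pos: [660.4, -36.1, 272.9]
orientation: [-0.974, -2.425, -0.286]
ft_force: [4.8, -0.1, 7.1]
width: 15.8
grasp_force: 30.0
```

```bash
python3 f.py
```

```text
18.975 [660.39 -36.11 272.93] tool F [ 0.52  3.3  -7.9 ] M [ 0.42 -0.58 -0.43] 16.259327296343223 tip [566.   56.3  60.7]
```

Emit:
step_arm([
  [[-0.028,-0.029,0,0,0,0,0],[-0.014,-0.0145,0,0,0,0,0],[0,0,0,0,0,0,0],[0,0,0,0,0,0,0],[0,0,0,0,0,0,0]],
])

```text
t: 19.65
ee_pos: [659.1, -37.5, 273.1]
orientation: [-0.975, -2.426, -0.29]
ft_force: [8.4, 3.4, 4.4]
width: 15.7
grasp_force: 30.0
```

```bash
python3 f.py; python3 - <<'E'
from h import *
a=[cv2.resize(get_image(n)['pixels'][150:230,205:285,::-1],(400,400),interpolation=cv2.INTER_CUBIC) for n in('scene','side')]
cv2.imwrite('pics/m6.png',np.hstack(a))
E
```

```text
19.8 [659.05 -37.47 273.06] tool F [ 0.19  8.25 -5.7 ] M [ 1.16 -1.45 -1.05] 16.05539740939301 tip [565.4  55.4  60.7]
```

View pics/m6.png

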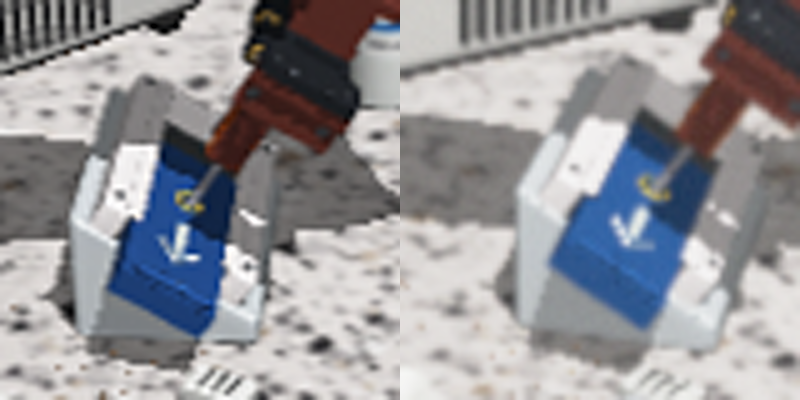

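The slide stands fully out of the low end of the unit (8 N at the stop) with the pin still in the ring. I'll ease off the sideways push and withdraw along the hole axis.

Emit:
step_arm([
  [[0.028,0.029,0,0,0,0,0],[0.014,0.0145,0,0,0,0,0],[0.038,-0.037,0.085,0,0,0,0],[0.038,-0.037,0.085,0,0,0,0],[0.038,-0.037,0.085,0,0,0,0]],
])

```text
t: 20.58
ee_pos: [664.9, -41.4, 283.9]
orientation: [-0.972, -2.421, -0.283]
ft_force: [1.8, 4.9, -3.3]
width: 15.9
grasp_force: 30.0
```

```bash
python3 f.py
```

```text
20.725 [665.12 -41.66 284.62] tool F [0.78 4.38 0.48] M [ 0.69 -0.71 -0.58] 15.979240072764592 tip [569.9  50.6  72.7]
```

Emit:
step_arm([
  [[0.046,-0.044,0.102,0,0,0,0],[0.076,-0.074,0.17,0,0,0,0],[0.114,-0.11,0.255,0,0,0,0],[0.152,-0.148,0.34,0,0,0,0],[0.152,-0.148,0.34,0,0,0,0]],
])

```text
t: 21.4
ee_pos: [692.4, -69.0, 346.2]
orientation: [-0.973, -2.423, -0.282]
ft_force: [-0.3, 0.2, -0.3]
width: 15.9
grasp_force: 30.0
```

```bash
python3 f.py; python3 - <<'E'
from h import *
im=get_image('wrist');save(im,'w7.png',s=1.5)
E
```

```text
21.55 [692.5  -68.93 346.23] tool F [-0.59  0.22  0.02] M [-0.24 -0.32 -0.06] 15.815438584497764 tip [597.8  23.  133.9]
```

View pics/w7.png

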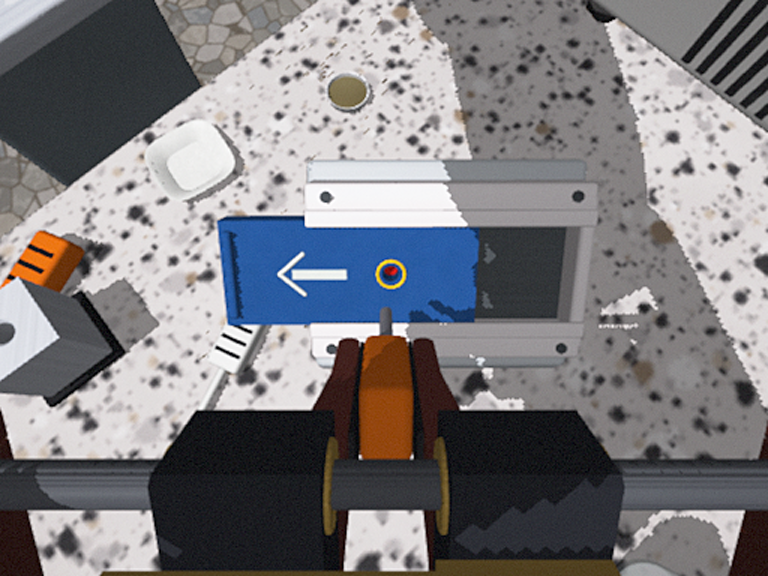

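The slide is fully open, with the ring at (391,274), the red catch up again, and the arrow end out past the rails. I'll return the key by the reverse path.

Emit:
step_arm([
  [[-0.1,0.1,0.25,-0.69,-0.724,0.025,0],[-0.2,0.1,0.25,-0.69,-0.724,0.025,0],[-0.25,0.1,0.25,-0.69,-0.724,0.025,0],[-0.25,0.1,0.25,-0.69,-0.724,0.025,0],[-0.25,0.1,0.25,-0.69,-0.724,0.025,0]],
])

```text
t: 22.28
ee_pos: [638.5, -42.7, 406.8]
orientation: [-1.084, -2.739, -0.115]
ft_force: [0.1, -0.5, -0.7]
width: 16.1
grasp_force: 30.0
```

Emit:
step_arm([
  [[-0.25,0.1,0.25,-0.69,-0.724,0.025,0],[-0.25,0.1,0.2,-0.69,-0.724,0.025,0],[-0.25,0,0.1,-0.69,-0.724,0.025,0],[-0.5,-0.4,0,0,0,1,0],[-0.5,-0.4,0,0,0,1,0]],
])

```text
t: 22.9
ee_pos: [550.7, -72.9, 434.1]
orientation: [-0.937, -2.997, 0.001]
ft_force: [-0.3, 0.8, -0.5]
width: 15.7
grasp_force: 30.0
```

Emit:
step_arm([
  [[-0.4,-0.4,0,0,0,1,0],[-0.4,-0.3,0,0,0,1,0],[-0.4,-0.3,0,0,0,1,0],[-0.3,-0.3,0,0,0,1,0],[-0.3,-0.3,0,0,0,1,0]],
])

```text
t: 23.52
ee_pos: [460.9, -153.2, 434.1]
orientation: [-0.403, -3.114, -0.001]
ft_force: [-0.3, 1.0, -0.7]
width: 15.9
grasp_force: 30.0
```

```bash
cat > g.py <<'E'
from h import *
im=get_image('wrist');im=get_image('wrist');o=readout.get_obs()
C=R.from_rotvec(o['orientation']).as_matrix();print(o['t'],o['ee_pos'],C.round(3).tolist(),o['qpos'].round(2))
tgt=np.array([430,-152.7,o['ee_pos'][2]]);print('d/50',((tgt-o['ee_pos'])/50).round(3))
T=R.from_rotvec([-.313879,-3.12516,0]);print('rot/4deg',(np.degrees((T*R.from_rotvec(o['orientation']).inv()).as_rotvec())/4).round(3))
print('tip pred',proj(im,o['ee_pos']+C@[0,0,250]))
hsv=cv2.cvtColor(im['pixels'],cv2.COLOR_RGB2HSV);m=cv2.inRange(hsv,(5,150,60),(18,255,255))
for y in(228,240,260,280):
    x=np.nonzero(m[y,200:310])[0]; print(y,x.min()+200 if len(x) else 0,x.max()+200 if len(x) else 0)
for y in range(200,224,3): print(y,im['pixels'][y,244:272].mean(1).astype(int).tolist())
import pickle;pickle.dump(im,open('w8.pkl','wb'))
E
python3 g.py
```

```text
23.625 [ 460.50883908 -153.57969053  434.13462898] [[-0.966, 0.258, -0.002], [0.258, 0.966, 0.0], [0.002, -0.0, -1.0]] [-0.35  0.18  1.9  -0.    1.06 -1.66]
d/50 [-0.61   0.018  0.   ]
rot/4deg [-0.005 -0.023  0.872]
tip pred [258.4272741  206.26639264]
228 244 270
240 242 272
260 239 274
280 240 274
200 [177, 182, 189, 196, 203, 208, 212, 211, 213, 210, 208, 213, 213, 211, 211, 207, 208, 206, 210, 207, 208, 206, 201, 202, 195, 188, 183, 182]
203 [189, 179, 186, 186, 197, 200, 194, 189, 188, 200, 207, 194, 170, 173, 205, 215, 214, 210, 208, 209, 206, 202, 199, 196, 190, 189, 182, 180]
206 [186, 180, 196, 209, 187, 124, 90, 88, 109, 118, 85, 50, 59, 56, 57, 46, 116, 176, 182, 170, 164, 168, 191, 198, 202, 203, 198, 191]
209 [211, 205, 199, 200, 209, 211, 208, 213, 200, 128, 49, 62, 63, 65, 61, 61, 48, 110, 115, 86, 89, 96, 125, 164, 185, 199, 209, 211]
212 [144, 135, 130, 133, 154, 173, 189, 210, 198, 123, 50, 57, 66, 62, 66, 58, 48, 112, 181, 208, 196, 159, 138, 150, 185, 204, 208, 207]
215 [178, 159, 153, 151, 168, 194, 207, 217, 203, 129, 47, 62, 64, 66, 64, 60, 49, 123, 190, 209, 208, 205, 203, 202, 205, 209, 210, 210]
218 [201, 166, 141, 146, 160, 176, 194, 207, 176, 94, 52, 59, 65, 69, 61, 58, 45, 119, 196, 212, 209, 208, 207, 208, 211, 212, 210, 198]
221 [212, 210, 214, 214, 216, 213, 214, 222, 183, 97, 51, 62, 64, 66, 66, 63, 47, 102, 190, 213, 206, 205, 202, 206, 204, 208, 209, 209]
```

Emit:
step_arm([
  [[-0.4,0.012,0,0,0,0.5,0],[-0.21,0.006,0,-0.005,-0.023,0.372,0],[0,0,-0.6,0,0,0,0],[0,0,-0.8,0,0,0,0],[0,0,-0.4,0,0,0,0]],
])

```text
t: 24.25
ee_pos: [431.2, -151.6, 343.1]
orientation: [-0.313, -3.125, -0.001]
ft_force: [-0.1, 0.5, -0.8]
width: 16.0
grasp_force: 30.0
```

```bash
python3 f.py; python3 g.py | head -4
```

```text
24.4 [ 431.5  -151.86  344.12] tool F [0.37 0.27 1.19] M [ 0.09 -0.18  0.04] 15.52093017815004 tip [ 431.3 -151.7   94.1]
24.55 [ 432.08148108 -152.26536481  345.78702617] [[-0.98, 0.198, 0.003], [0.198, 0.98, -0.001], [-0.003, -0.0, -1.0]] [-0.36  0.27  2.04  0.    0.83 -1.74]
d/50 [-0.042 -0.009  0.   ]
rot/4deg [ 0.014  0.056 -0.01 ]
tip pred [256.98309114 205.40814291]
```

Emit:
step_arm([
  [[0,0,0,0,0,0,0],[0,0,-0.2,0,0,0,0],[0,0,-0.2,0,0,0,0],[0,0,0,0,0,0,0],[0,0,0,0,0,0,0]],
])

```text
t: 25.18
ee_pos: [431.5, -152.3, 324.7]
orientation: [0.313, 3.125, -0.0]
ft_force: [-0.3, -0.7, -0.9]
width: 15.9
grasp_force: 30.0
```

```bash
python3 f.py
```

```text
25.325 [ 431.64 -152.3   325.03] tool F [0.02 0.29 0.9 ] M [ 0.07 -0.08 -0.03] 15.759392938591121 tip [ 432.1 -152.4   75. ]
```

Emit:
step_arm([
  [[-0.034,-0.006,0,0,0,0,0],[0,0,-0.2,0,0,0,0],[0,0,-0.2,0,0,0,0],[0,0,0,0,0,0,0],[0,0,0,0,0,0,0]],
])

```text
t: 26.0
ee_pos: [429.9, -152.5, 304.7]
orientation: [0.313, 3.125, -0.0]
ft_force: [-0.4, -0.1, -0.1]
width: 15.8
grasp_force: 30.0
```

```bash
python3 f.py
```

```text
26.15 [ 429.94 -152.6   305.04] tool F [ 0.12 -0.09  0.78] M [ 0.07 -0.1   0.01] 16.08006740705883 tip [ 430.4 -152.7   55. ]
```

In the hole with no contact force. I'll lower on.

Emit:
step_arm([
  [[0,0,-0.25,0,0,0,0],[0,0,-0.25,0,0,0,0],[0,0,-0.25,0,0,0,0],[0,0,-0.14,0,0,0,0],[0,0,0,0,0,0,0]],
])

```text
t: 26.82
ee_pos: [429.7, -152.5, 259.6]
orientation: [0.313, 3.126, 0.0]
ft_force: [-0.1, 0.8, -0.3]
width: 15.8
grasp_force: 30.0
```

Emit:
step_arm([
  [[0,0,-0.04,0,0,0,0],[0,0,-0.02,0,0,0,0],[0,0,0,0,0,0,0],[0,0,0,0,0,0,0],[0,0,0,0,0,0,0]],
])

```text
t: 27.45
ee_pos: [429.9, -152.6, 257.5]
orientation: [0.313, 3.124, -0.0]
ft_force: [-0.5, -0.0, -0.9]
width: 15.9
grasp_force: 30.0
```

```bash
python3 f.py
```

```text
27.6 [ 429.85 -152.55  257.43] tool F [ 0.18 -0.03  1.04] M [ 0.07 -0.12 -0.06] 15.428802333272287 tip [ 430.3 -152.6    7.4]
```

Emit:
step_arm([
  [[0,0,-0.03,0,0,0,0],[0,0,-0.01,0,0,0,0],[0,0,0,0,0,0,0],[0,0,0,0,0,0,0],[0,0,0,0,0,0,0]],
])

```text
t: 28.28
ee_pos: [429.9, -152.5, 255.7]
orientation: [0.313, 3.124, -0.0]
ft_force: [-1.5, -0.1, 5.4]
width: 15.8
grasp_force: 30.0
```

```bash
python3 f.py
```

```text
28.425 [ 429.87 -152.55  255.64] tool F [ 1.53  0.13 -5.15] M [ 0.13  0.07 -0.03] 15.70939564587994 tip [ 430.3 -152.6    5.6]
```

Emit:
step_arm([
  [[0,0,0,0,0,0,0.3],[0,0,0,0,0,0,0.6],[0,0,0,0,0,0,0.8],[0,0,0,0,0,0,0.8],[0,0,0,0,0,0,0.8]],
])

```text
t: 29.1
ee_pos: [429.8, -152.5, 255.3]
orientation: [0.313, 3.124, -0.0]
ft_force: [-0.1, -0.0, -0.3]
width: 62.2
grasp_force: 0.0
```

Emit:
step_arm([
  [[0,0,0.1,0,0,0,0.8],[0,0,0.4,0,0,0,0.8],[0,0,0.8,0,0,0,0.8],[0,0,0.8,0,0,0,0.8],[0,0,0.8,0,0,0,0.8]],
])

```text
t: 29.72
ee_pos: [429.6, -152.5, 402.0]
orientation: [0.313, 3.124, -0.0]
ft_force: [0.5, 0.2, -0.4]
width: 70.3
grasp_force: 0.0
```

```bash
python3 - <<'E'
from h import *
im=get_image('wrist');im=get_image('wrist');o=readout.get_obs();print(o['t'],o['ee_pos'],o['width'])
hsv=cv2.cvtColor(im['pixels'],cv2.COLOR_RGB2HSV);m=cv2.inRange(hsv,(5,150,60),(18,255,255))
c,l,st,ce=cv2.connectedComponentsWithStats(m)
for i in range(1,c):
    if st[i,4]>100:print(st[i],ce[i])
V=hsv[...,2]
x0=256
ys=[y for y in range(100,260) if m[y,262]>0 and V[y,262]>140];print('top rows',ys[:1],ys[-1:])
if ys:
    r=np.nonzero(m[(ys[0]+ys[-1])//2,230:300])[0]+230;print(r.min(),r.max());print(onz(im,(r.min()+r.max()+1)/2,(ys[0]+ys[-1]+1)/2,112),np.linalg.norm(onz(im,r.min(),ys[5],112)-onz(im,r.max()+1,ys[5],112)))
s=[get_image(n) for n in('scene','side')]
import pickle;old=pickle.load(open('i1.pkl','rb'))
for n,i in zip(('scene','side'),s):
    for a in(old[n],i):
        h=cv2.cvtColor(a['pixels'],cv2.COLOR_RGB2HSV);m=cv2.inRange(h,(6,180,150),(16,255,255));c,l,st,ce=cv2.connectedComponentsWithStats(m)
        print(n,[(st[k].tolist(),ce[k].round(1).tolist()) for k in range(1,c) if st[k,4]>25])
E
```

```text
29.825 [ 430.86175635 -152.9452917   404.58752562] 70.39277923765506
[ 241   82   57   53 1442] [269.2184466  108.30790569]
[249 162  18  36 611] [257.53682488 179.73486088]
top rows [102] [197]Traceback (most recent call last):
  File "<stdin>", line 11, in <module>
    return umr_minimum(a, axis, None, out, keepdims, initial, where)
ValueError: zero-size array to reduction operation minimum which has no identity
```

Emit:
step_arm([
  [[-0.2,0.8,0.4,0,0,0,1],[-0.2,1,0.4,0,0,0,1],[-0.2,1,0.4,0,0,0,1],[-0.2,1,0.4,0,0,0,1],[-0.2,1,0.4,0,0,0,1]],
])

```text
t: 30.45
ee_pos: [379.0, 88.8, 500.5]
orientation: [0.313, 3.125, -0.0]
ft_force: [0.6, 0.4, 1.1]
width: 87.8
grasp_force: 0.0
```

Emit:
step_arm([
  [[0,0.8,0,0,0,0,1],[0,0.4,0,0,0,0,1],[0,0,0,0,0,0,1],[0,0,0,0,0,0,1],[0,0,0,0,0,0,1]],
])

```text
t: 31.08
ee_pos: [379.8, 146.7, 500.1]
orientation: [0.315, 3.125, -0.001]
ft_force: [0.1, -0.3, -0.1]
width: 88.1
grasp_force: 0.0
```

```bash
python3 - <<'E'
from h import *
import pickle;old=pickle.load(open('i1.pkl','rb'));o=readout.get_obs();print(o['t'],o['ee_pos'],o['qvel'].round(3))
for n in('scene','side'):
    i=get_image(n)
    for a in(old[n],i):
        h=cv2.cvtColor(a['pixels'],cv2.COLOR_RGB2HSV)
        for lo,hi in(((6,180,150),(16,255,255)),((100,150,60),(115,255,220))):
            m=cv2.inRange(h,lo,hi);c,l,st,ce=cv2.connectedComponentsWithStats(m)
            print(n,[(st[k].tolist(),ce[k].round(1).tolist()) for k in range(1,c) if st[k,4]>35 and st[k,1]>130])
    df=np.abs(i['pixels'].astype(int)-old[n]['pixels']).max(2);m=((df>60)*255).astype(np.uint8);m=cv2.morphologyEx(m,cv2.MORPH_OPEN,np.ones((2,2)))
    c,l,st,ce=cv2.connectedComponentsWithStats(m);print('diff',[st[k].tolist() for k in range(1,c) if st[k,4]>12])
E
```

```text
31.075 [379.84848464 146.68113884 500.1417136 ] [-0.001 -0.003 -0.002  0.001  0.     0.001]
scene [([241, 226, 9, 8, 45], [244.6, 229.7]), ([242, 233, 8, 9, 42], [245.4, 237.4]), ([214, 251, 22, 16, 173], [224.9, 258.1])]
scene [([229, 171, 25, 37, 447], [242.5, 189.8])]
scene [([241, 226, 9, 16, 84], [244.7, 233.2]), ([214, 251, 21, 16, 171], [224.9, 258.1])]
scene [([227, 179, 25, 38, 531], [240.1, 198.5])]
diff [[47, 0, 41, 21, 125], [154, 0, 11, 31, 171], [102, 2, 4, 8, 17], [166, 3, 15, 29, 210], [106, 10, 13, 12, 42], [125, 25, 5, 5, 15], [132, 33, 9, 17, 79], [155, 54, 12, 7, 47], [0, 59, 12, 27, 96], [137, 59, 5, 5, 21], [122, 67, 47, 63, 860], [157, 66, 11, 5, 29], [163, 72, 12, 15, 125], [157, 77, 5, 12, 42], [162, 87, 28, 19, 204], [12, 94, 9, 14, 40], [155, 104, 25, 33, 456], [20, 109, 7, 14, 30], [239, 172, 16, 14, 109], [164, 175, 6, 7, 25], [139, 177, 5, 6, 19], [161, 184, 5, 3, 13], [169, 185, 12, 8, 61], [147, 186, 5, 3, 13], [241, 187, 6, 7, 30], [156, 193, 15, 9, 83], [223, 196, 27, 29, 364]]
side [([244, 222, 10, 16, 118], [248.4, 229.0]), ([214, 247, 23, 17, 227], [224.3, 254.9])]
side [([240, 169, 29, 36, 451], [255.4, 187.2])]
side [([244, 221, 10, 16, 123], [248.5, 228.5]), ([214, 247, 23, 17, 227], [224.3, 255.0])]
side [([236, 175, 30, 40, 534], [251.0, 195.7])]
diff [[10, 0, 16, 52, 177], [177, 0, 5, 3, 13], [172, 0, 24, 35, 226], [149, 5, 9, 27, 151], [152, 33, 6, 5, 21], [167, 41, 17, 5, 47], [135, 42, 52, 77, 1344], [171, 52, 35, 33, 380], [29, 72, 6, 15, 39], [191, 86, 6, 5, 24], [186, 91, 6, 21, 105], [143, 168, 9, 6, 29], [172, 168, 8, 6, 27], [255, 168, 17, 15, 106], [39, 175, 2, 9, 18], [169, 176, 5, 3, 14], [178, 179, 11, 7, 55], [162, 185, 15, 9, 74], [254, 184, 6, 6, 19], [248, 192, 8, 9, 40], [236, 195, 24, 22, 273], [232, 217, 23, 6, 76]]
```

```bash
python3 -c "
from workcell import ctrl;print(ctrl.close_job())"
```

```text
the job is handed in; nothing more can be done
None
```

The slide is open to its stop with the catch back up, the key is home in its stand, nothing else on the bench moved, and the job was handed in at about 31 s; I viewed 11 pictures, one over the limit of 10.

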